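# Load the battery tray into the sonde and click it home

## Robot

A 7-joint arm with a two-finger parallel gripper is mounted at the origin on the work surface. World frame = base frame: x ahead of the robot, y to its left, z up, the work surface at z = 0. Lengths are in mm, angles in degrees, forces in N, time in s.
With the tool pointing down it reaches from about 425 to 950 mm from the base axis. Payload 16.7 kg.
Tool frame: the origin (TCP) lies at the very end of the fingers, on their centre line; the grasp point (between the pads) lies 19 mm behind it; z points along the fingers, x is the direction in which the jaws open and shut, and the axes are right-handed (so a half turn about z gives the same grasp; the last joint's range is limited). The gripper opens to 94 mm and grips with 3 to 60 N. Pads are 16 mm wide; open, the fingers measure 119 mm over their backs; the gripper's body (75 mm by 177 mm) begins 78 mm behind the grasp point.
Start: joints at [60.017, 24.414, 4.234, 92.017, -1.954, 63.644, -3.845], TCP at [246.447, -628.362, 205.467] pointing down, gripper open.
Joint ranges: [-163.25, 163.25], [-28.42, 122.38], [-70.27, 78.77], [12.13, 141.07], [-58.53, 238.53], [9.26, 117.41], [-156.51, 156.51]. Speed limits (degrees/s): [108.29, 108.29, 136.94, 136.94, 172.46, 172.46, 172.46].

## Interface

Orientations are given as a 3x3 rotation matrix whose columns are the frame's x, y, z axes.
In Python, from rig import manip gives the robot as it stands.
- The arm moves only by the tool carry_out, never from a script. Its arguments are lists of equal length, an entry for each row: "travel": the shift along the tool's x, y, z in cm, a list of three; "rotation": the turn, a rotation vector about the tool's x, y, z in degrees, a list of three; "gripper": the closure, from 0 (fully open) to 1 (shut). In form: {"travel": [[tx, ty, tz], ...], "rotation": [[rx, ry, rz], ...], "gripper": [gripper, ...]}. A call has 1 to 8 rows; each row shifts and turns the pose as measured when the row begins, along the tool's axes as they then stand; what a row does not reach is not made up. A row lasts 1/8 s, in which the tool goes at most 62.5 mm and 10.7 degrees, less where a joint would pass 70% of its speed; a pose out of reach is approached as far as the arm can. A call with a gripper value outside its range is refused whole. The fingers move at their own pace and stop on an object; "squeeze" is the grip in N (left out, the last holds). Time passes only in rows, so rows that do not move let the fingers close. It gives the time, the measured TCP pose, the force and the opening at its end, in the units of the state.
- manip.sense(): the state, without advancing time (a new reading comes with each control period).
- manip.grab_frame(name): name is "side" or "top"; returns the picture (480x640x3 uint8, red, green, blue); there is no depth.
- manip.camera_params(name): a dict with "intrinsics" (3x3 intrinsics, pixels), "R" (3x3) and "t" (3): a world point X has camera coordinates R X + t. Camera axes: x right, y down, z forward; pixel columns grow to the right and rows downward; lengths in mm; the calibration is good to about 2 mm. A picture is of the moment at which its call begins. camera_params takes no time and is no camera call.
- manip.job_done(): hands the job in, once; it reports no verdict.
The state is a dict: "time": time; "joint_positions": joint angles; "qd": joint speeds; "effort": joint torques, N m; "tool_pos": TCP position; "ee_rot": TCP orientation; "force": force on the tool from outside, world axes, zero at the start; "moment": the same for the moment, N m; "width": opening from 0.0 (shut) to 1.0 (fully open).
Only numpy, scipy, OpenCV 4.12 (cv2) and the standard library are available. Lean on these libraries where they do the work, as an engineer would, in place of code of your own. Each camera call takes 0.05 s, during which the arm holds its last target.

## Task

Take the aluminium battery tray from the open hard case and slide it, metal end first, into the close-fitting socket in the top of the white sonde body until it stops on the sprung contacts with its black cap still a little proud, and let go. Then pick up the wooden-handled seating tool and press its foot squarely down on the middle of the cap until the tray clicks fully home with the cap down on the sonde; do not force it home with the gripper. Finally stand the seating tool upright on the table and let go, leaving the insulator and the earthing stud where they are.

Things in the scene. Friction and masses are not known exactly. Their poses are not given: they have to be found in the camera images.
- tray_mid (a point): Centre, half-way up, of the upright battery tray, 96 mm tall, 0.14-0.28 kg. Lower 80 mm: aluminium bar 54 mm (its x) by 24 mm (its y), square lower end. Top 16 mm: black cap 62 mm (x) by 34 mm (y). z is up: cap top 48 mm above this point, cap underside 32 mm above, lower end 48 mm below. Same after a half turn.
- case: Olive hard case, fixed: 340 (its x) by 270 mm (its y), rim 85 mm high, lid leaning open at its +y side, up to 340 mm high. Origin: centre of the underside. The tray stands 12 mm above the table in a pocket of the grey insert (top 62 mm up), 45 mm from the origin towards -y, 3 mm free all round: lift straight up 60 mm to clear.
- cradle: Grey cradle, fixed: plate 170 mm (its x) by 110 mm (its y), 10 mm thick, with two side walls along x, tops 45 mm up. Origin: centre of its underside, on the table; z up. The sonde body stands between the walls, square to the cradle and centred in its y, but clamped with its centre anywhere from -14 to +14 mm along the cradle's x: not measured, to be found by touch or by eye.
- sonde_usual (a point): Point of the cradle 130 mm above its origin, same axes: centre of the sonde's top if it were not shifted. The white sonde body is 90 mm in x (flat upright end faces 45 mm either side of its centre), 70 mm in y, 120 mm tall, top 130 mm above the table; it does not give when touched. The socket, in the centre of its top, is 56.5 mm (x) by 26.5 mm (y), with no lead-in.
- seat (a joint): Sprung copper contact bank in the socket, m down from rest. 0: unpressed; the tray's lower end then stops on it with the cap's underside 12 mm above the sonde's top. It gives only under about 14 N, stays where it is pushed, and reads about 0.012 when the cap lies on the sonde's top (fully home).
- tool_mid (a point): Centre, half-way up, of the seating tool, standing upright on the table, 110 mm tall, 0.2-0.33 kg: round orange foot 44 mm across and 14 mm thick, above it a square wooden handle 28 by 28 mm (sides along the tool's x and y) up to the top. z is up; the foot's underside is 55 mm below this point.
- insulator_mid (a point): Centre, half-way up, of the pale ceramic insulator, ribbed, 64 mm across, 80 mm tall, standing loose on the table. Leave alone.
- stud_mid (a point): Centre, half-way up, of the copper earthing stud, 40 mm across the foot, 70 mm tall, standing loose on the table. Leave alone.
There are look-alikes about, which are no part of the job. Leave any purple or turquoise look-alike of the cradle alone. Of the things shaped like the part that bears tool_mid, the wooden one is meant.

How it is judged (in metres and radians):
On the way, in this order (a step that is already met when the one before it is completed fails the run):
1. the tray is let go in the socket, resting on the contacts with its cap still proud (z of tray_mid in the frame of cradle between 0.1025 and 0.115 m and value of joint seat below 0.007 m and angle between tray_mid's own z axis and vertical below 0.06 rad and y of tray_mid in the frame of cradle between -0.006 and 0.006 m and contact force between the fingers and tray below 0.3 N), for 0.2 s.
2. the tray is pressed home with the foot of the seating tool, held upright on the middle of the cap, fingers off the tray (value of joint seat above 0.01 m and z of tray_mid in the frame of cradle below 0.1005 m and contact force between tool and tray above 2 N and angle between tool_mid's own z axis and vertical below 0.17 rad and horizontal distance between tool_mid and tray_mid below 0.014 m and height (world z) of tool_mid above 0.17 m and contact force between the fingers and tray below 0.3 N), for 0.05 s.
At the end, for the whole second after the job is handed in: The tray is home in the sonde (contacts pressed over 10 mm, tray centre under 100.5 mm above the cradle underside, within 6 mm of its centre line and 0.06 rad of upright); the seating tool stands still and upright (0.08 rad) on the table, its centre 50 to 60 mm up (value of joint seat above 0.01 m and z of tray_mid in the frame of cradle below 0.1005 m and angle between tray_mid's own z axis and vertical below 0.06 rad and y of tray_mid in the frame of cradle between -0.006 and 0.006 m and height (world z) of tool_mid between 0.05 and 0.06 m and angle between tool_mid's own z axis and vertical below 0.08 rad and linear speed of each of tool, tray below 0.02 m/s); the robot touches nothing.
It fails at once if the tray is forced home with the gripper (value of joint seat above 0.0085 m and contact force between the fingers and tray above 1 N).
It fails at once if the insulator is moved more than 30 mm or tipped (distance of insulator_mid from where it was at the start of the episode above 0.03 m or angle between insulator_mid's own z axis and vertical above 0.4 rad).
It fails at once if the earthing stud is moved more than 30 mm or tipped (distance of stud_mid from where it was at the start of the episode above 0.03 m or angle between stud_mid's own z axis and vertical above 0.4 rad).
It also fails if it takes over 72 s, if anything falls off the work surface, if the arm or the gripper's body presses on something with over 40 N, if the wrist force passes 120 N, or if a joint passes its speed limit or range.

## Working session

There is one attempt and no reset: what is moved stays moved. The work goes in short steps, Python scripts to look and compute and a tool call to move; the robot and the scene stay as the last step left them, time stands still between calls to the robot, and variables do not carry over. Pictures are saved under pics/ and viewed, and the job is handed in when it is done.

Besides the shell and the picture viewer there is one more tool, called after "Request:" by a JSON object that holds its "fn" and its "kwargs". carry_out: Moves the arm, as the interface text tells. Its arguments: {"type":"object","properties":{"travel":{"type":"array"},"rotation":{"type":"array"},"gripper":{"type":"array"},"squeeze":{"type":"number"}},"required":["travel","rotation","gripper"]}

```bash
ls; mkdir -p pics
python3 - <<'E'
from rig import manip
import cv2,numpy as np
np.set_printoptions(suppress=True,precision=3)
for n in("side","top"):
    f=manip.grab_frame(n);cv2.imwrite(f"pics/{n}0.png",f[:,:,::-1]);p=manip.camera_params(n)
    print(n,p, -np.array(p["R"]).T@np.array(p["t"]))
print(manip.sense())
E
```

```text
pics
side {'intrinsics': array([[531.344,   0.   , 325.211],
       [  0.   , 531.344, 241.294],
       [  0.   ,   0.   ,   1.   ]]), 'R': array([[-0.777, -0.63 ,  0.008],
       [-0.33 ,  0.397, -0.857],
       [ 0.536, -0.668, -0.516]]), 't': array([ 380.917,  230.774, 1150.16 ])} [-244.777  916.55   788.189]
top {'intrinsics': array([[563.219,   0.   , 329.365],
       [  0.   , 563.219, 247.134],
       [  0.   ,   0.   ,   1.   ]]), 'R': array([[-0.022, -1.   ,  0.   ],
       [-0.995,  0.022, -0.101],
       [ 0.101, -0.003, -0.995]]), 't': array([   9.336,  472.782, 1196.708])} [ 349.664    2.231 1238.326]
{'time': 0.1, 'joint_positions': array([60.018, 24.445,  4.231, 92.046, -1.954, 63.646, -3.845]), 'qd': array([-0.003, -0.016, -0.074, -0.077,  0.056,  0.014, -0.061]), 'effort': array([  0.005, -93.748,   3.676, -45.505,  -0.049,   0.017,   0.   ]), 'tool_pos': array([ 246.304, -628.039,  204.874]), 'ee_rot': array([[ 0.365, -0.931, -0.   ],
       [-0.931, -0.365,  0.001],
       [-0.001,  0.   , -1.   ]]), 'force': array([-0.394,  0.488, -0.013]), 'moment': array([-0.058,  0.012, -0.001]), 'width': 0.9987325179061276}
```

View pics/top0.png

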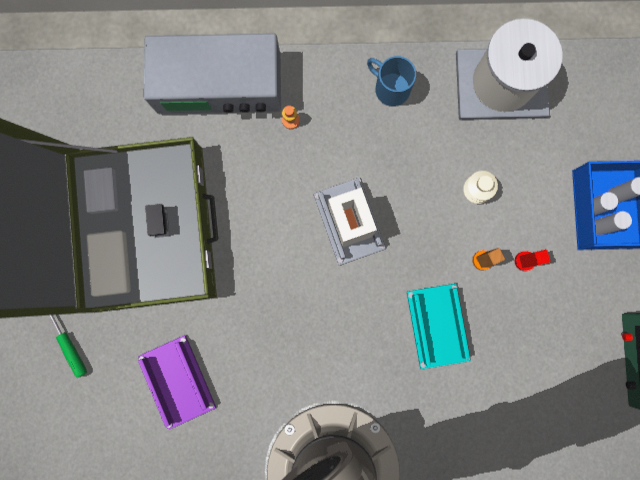

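View pics/side0.png

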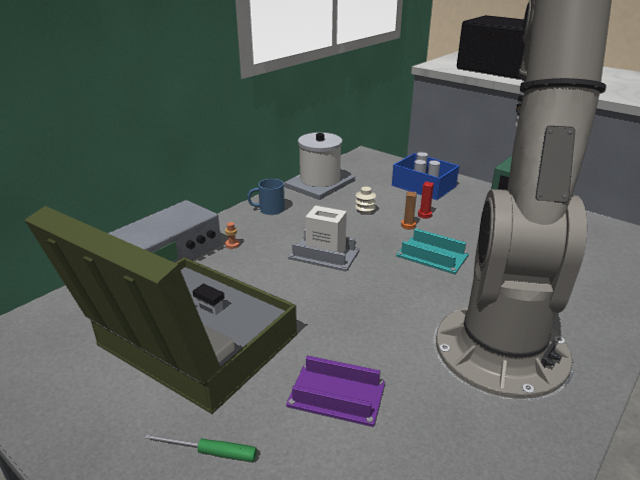

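Run:
```python
import cv2,numpy as np
t=cv2.imread("pics/top0.png");s=cv2.imread("pics/side0.png")
def c(im,u,v,w,h,k):return cv2.resize(im[v:v+h,u:u+w],None,fx=k,fy=k,interpolation=cv2.INTER_CUBIC)
a=c(t,130,195,50,50,8);b=c(t,305,170,100,100,4);d=c(t,460,235,100,50,8)
cv2.imwrite("pics/c1.png",np.hstack([a,b]));cv2.imwrite("pics/c2.png",d)
cv2.imwrite("pics/c3.png",np.hstack([c(s,180,270,60,60,6),c(s,280,190,90,90,4)]))
```

```text
(no output)
```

View pics/c1.png

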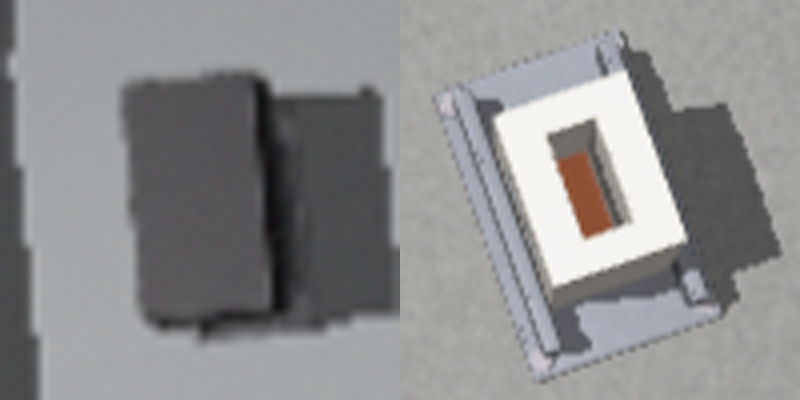

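View pics/c2.png

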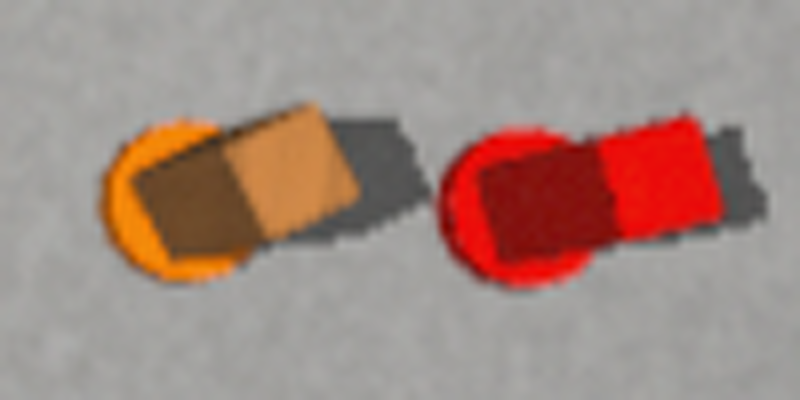

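View pics/c3.png

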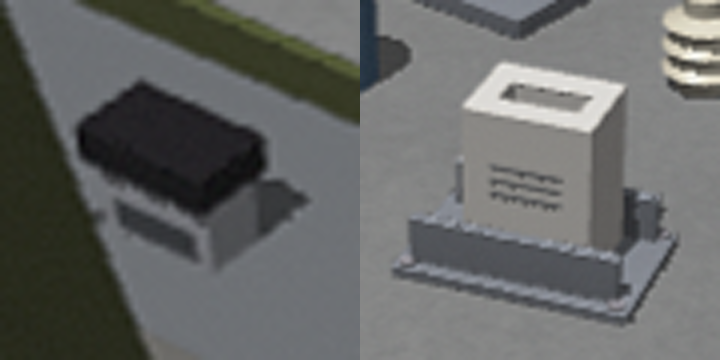

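```bash
cat > h.py <<'E'
import cv2,numpy as np
from rig import manip
np.set_printoptions(suppress=True,precision=2)
def ray(name,u,v,z):
    p=manip.camera_params(name);K=np.array(p["intrinsics"]);R=np.array(p["R"]);t=np.array(p["t"])
    C=-R.T@t;d=R.T@np.linalg.solve(K,[u,v,1.]);return C+d*(z-C[2])/d[2]
def proj(name,X):
    p=manip.camera_params(name);x=np.array(p["R"])@np.asarray(X,float)+np.array(p["t"]);x=np.array(p["intrinsics"])@x;return x[:2]/x[2]
def rect(im,name,u0,v0,w,h,fn,z,k=8,fill=True):
    c=cv2.resize(im[v0:v0+h,u0:u0+w],None,fx=k,fy=k,interpolation=cv2.INTER_LINEAR).astype(int)
    m=fn(c).astype(np.uint8)
    m=cv2.morphologyEx(m,cv2.MORPH_OPEN,np.ones((5,5)))
    cs,_=cv2.findContours(m,cv2.RETR_EXTERNAL,cv2.CHAIN_APPROX_NONE)
    q=max(cs,key=cv2.contourArea)[:,0].astype(float)
    W=np.array([ray(name,(a+.5)/k-.5+u0,(b+.5)/k-.5+v0,z)[:2] for a,b in q])
    r=cv2.minAreaRect(W.astype(np.float32));M=cv2.moments(W.astype(np.float32))
    return r,np.array([M['m10'],M['m01']])/M['m00'],m
E
python3 - <<'E'
from h import *
t=cv2.imread("pics/top0.png");s=cv2.imread("pics/side0.png")
R=[]
def go(lbl,*a):
    r,c,m=rect(*a);print(lbl,r,c);R.append(cv2.resize(m*255,(300,300)))
go("cap",t,"top",140,195,30,45,lambda c:(c.sum(2)>200)&(c.sum(2)<300)&(c[:,:,2]>c[:,:,1]-1)&(c[:,:,2]>=c[:,:,0]-4),108)
go("sonde top",t,"top",305,170,100,100,lambda c:c.min(2)>200,130)
go("sonde side",s,"side",300,200,55,60,lambda c:c.min(2)>205,130)
go("tool",t,"top",470,240,40,40,lambda c:(c[:,:,2]>150)&(c[:,:,0]>45)&(c[:,:,2]-c[:,:,0]>60),110)
cv2.imwrite("pics/m.png",np.hstack(R)[:, :]);
for uv in((155,220),): print(t[220,155],t[220,163],t[258,495])
E
python3 -c "
import cv2;i=cv2.imread('pics/m.png');cv2.imwrite('pics/m2.png',cv2.resize(i,(800,200)))"
```

```text
cap ((528.090576171875, 352.78936767578125), (63.26677322387695, 33.2609977722168), 4.59907865524292) [528.83 352.8 ]
sonde top ((527.7945556640625, -46.843727111816406), (91.60176849365234, 70.35906219482422), 18.16048240661621) [527.76 -46.78]
sonde side ((527.648681640625, -45.934967041015625), (86.34609985351562, 65.7791748046875), 18.18286895751953) [527.57 -46.18]
tool ((439.1866760253906, -335.3728332519531), (27.445934295654297, 26.673952102661133), 23.15753936767578) [ 439.03 -335.37]
[88 85 88] [24 19 23] [ 70 135 203]
```

View pics/m2.png

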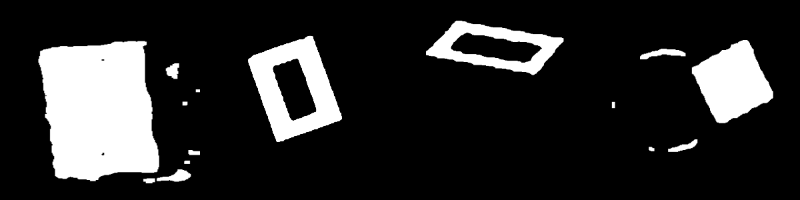

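The top view shows these candidates:
- **Tray:** the black cap at (156,220) in the case. Nothing else matches it.
- **Cradle:** grey with the white sonde at (352,218). I rejected the turquoise one (438,325) and the purple one (177,380).
- **Tool:** wooden handle with orange foot at (490,258). I rejected the red one (532,258) and the copper stud (290,117).
- **Insulator:** (482,187). I'll leave it alone.

The close crops confirm these choices, and both views put the sonde at the same spot to within 1 mm.

Request:
{"fn": "carry_out", "kwargs": {"travel": [[0, 0, -5], [0, 0, -5]], "rotation": [[0, 0, 8.4], [0, 0, 8.4]], "gripper": [0, 0]}}

```text
time: 0.35
tool_pos: [245.4, -626.2, 302.3]
ee_rot: [[0.073, -0.997, -0.004], [-0.997, -0.073, 0.009], [-0.009, 0.004, -1.0]]
force: [0.4, -0.3, 0.5]
width: 1.002
```

```bash
cat >> h.py <<'E'
def to(P,jaw):
    """remaining shift in tool axes (cm) and turn about tool z to bring jaw axis to world angle jaw, plus tilt"""
    s=manip.sense();R=np.array(s["ee_rot"]);p=np.array(s["tool_pos"])
    d=R.T@(np.array(P)-p)/10
    a=np.radians(jaw);x=np.array([np.cos(a),np.sin(a),0]);z=np.array([0,0,-1.]);T=np.column_stack([x,np.cross(z,x),z])
    from scipy.spatial.transform import Rotation as Ro
    rv=Ro.from_matrix(R.T@T).as_rotvec(degrees=True)
    print("t",s["time"],"pos",p,"jaw",np.degrees(np.arctan2(R[1,0],R[0,0])),"F",s["force"],"w",s["width"],"\n travel cm",d,"rot",rv,"q",s["joint_positions"])
E
python3 -c "
from h import *
to([528.5,352.8,300],-85.4);to([520,0,300],-85.4)"
```

```text
t 0.35 pos [ 245.42 -626.16  302.25] jaw -85.79491574435777 F [ 0.44 -0.26  0.52] w 1.0020064218054294 
 travel cm [-95.55 -35.41   0.98] rot [ 0.21  0.53 -0.39] q [ 57.14  20.96   8.2   85.25  -3.03  74.57 -20.15]
t 0.35 pos [ 245.42 -626.16  302.25] jaw -85.79491574435777 F [ 0.44 -0.26  0.52] w 1.0020064218054294 
 travel cm [-60.43 -31.98   0.66] rot [ 0.21  0.53 -0.39] q [ 57.14  20.96   8.2   85.25  -3.03  74.57 -20.15]
```

Request:
{"fn": "carry_out", "kwargs": {"travel": [[-5, -3.3, 0], [-5, -3.3, 0], [-5, -3.3, 0], [-5, -3.3, 0], [-5, -3.3, 0], [-5, -3.3, 0], [-5, -3, 0], [-5, -3, 0]], "rotation": [[0, 0, 0], [0, 0, 0], [0, 0, 0], [0, 0, 0], [0, 0, 0], [0, 0, 0], [0, 0, 0], [0, 0, 0]], "gripper": [0, 0, 0, 0, 0, 0, 0, 0]}}

```text
time: 1.35
tool_pos: [478.8, -200.7, 305.7]
ee_rot: [[0.063, -0.998, -0.004], [-0.998, -0.063, 0.004], [-0.004, 0.004, -1.0]]
force: [0.1, -0.2, -1.2]
width: 1.001
```

```bash
python3 -c "
from h import *
to([528.5,352.8,250],-85.4)"
```

```text
t 1.35 pos [ 478.84 -200.73  305.68] jaw -86.36600677944551 F [ 0.08 -0.23 -1.16] w 1.0006859934193115 
 travel cm [-54.9   -8.49   5.76] rot [ 0.2   0.23 -0.97] q [ 24.82   5.83  -9.83 103.65   0.89  70.87 -71.62]
```

Request:
{"fn": "carry_out", "kwargs": {"travel": [[-6, -0.9, 0], [-6, -0.9, 0], [-6, -0.9, 0], [-6, -0.9, 0], [-6, -0.9, 0], [-6, -0.9, 0], [-6, -0.9, 0], [-6, -0.9, 0]], "rotation": [[0, 0, 0], [0, 0, 0], [0, 0, 0], [0, 0, 0], [0, 0, 0], [0, 0, 0], [0, 0, 0], [0, 0, 0]], "gripper": [0, 0, 0, 0, 0, 0, 0, 0]}}

```text
time: 2.35
tool_pos: [519.6, 297.2, 306.4]
ee_rot: [[0.061, -0.998, -0.004], [-0.998, -0.061, 0.003], [-0.003, 0.004, -1.0]]
force: [-0.1, 0.1, 0.2]
width: 1.0
```

```bash
python3 -c "
from h import *
to([528.5,352.8,200],-85.4)"
```

```text
t 2.35 pos [519.62 297.23 306.42] jaw -86.4774172136531 F [-0.12  0.09  0.23] w 0.9999260425129853 
 travel cm [-5.46 -1.27 10.66] rot [ 0.23  0.19 -1.08] q [ -10.16   15.78  -31.64   93.21    8.25   73.49 -129.66]
```

Request:
{"fn": "carry_out", "kwargs": {"travel": [[-3, -0.7, 4], [-2.5, -0.6, 4], [0, 0, 2.7], [0, 0, 0]], "rotation": [[0.2, 0.2, -1.1], [0, 0, 0], [0, 0, 0], [0, 0, 0]], "gripper": [0, 0, 0, 0]}}

```text
time: 2.85
tool_pos: [526.4, 360.7, 195.0]
ee_rot: [[0.088, -0.996, -0.003], [-0.996, -0.088, 0.001], [-0.001, 0.003, -1.0]]
force: [0.9, -0.1, 0.5]
width: 0.998
```

```bash
python3 -c "
from h import *
to([528.5,352.8,84],-85.4)
for n in('top','side'):
    f=manip.grab_frame(n);cv2.imwrite(f'pics/{n}1.png',f[:,:,::-1])
a=cv2.imread('pics/top1.png')[160:310,60:260];b=cv2.imread('pics/side1.png')[190:390,100:300]
cv2.imwrite('pics/c4.png',np.hstack([cv2.resize(a,(400,300)),cv2.resize(b,(400,400))[:300]]))
"
```

```text
t 2.85 pos [526.37 360.75 195.01] jaw -84.94551963385881 F [ 0.92 -0.12  0.54] w 0.9981289142640625 
 travel cm [ 0.83 -0.18 11.1 ] rot [0.17 0.08 0.45] q [ -16.27   24.59  -31.56   95.87   13.88   63.59 -136.7 ]
```

View pics/c4.png

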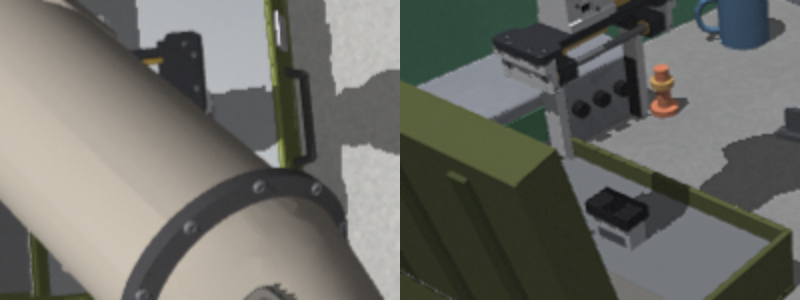

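Request:
{"fn": "carry_out", "kwargs": {"travel": [[0.85, -0.2, 2.5], [0, 0, 2.5], [0, 0, 2]], "rotation": [[0, 0, 0.4], [0, 0, 0], [0, 0, 0]], "gripper": [0, 0, 0]}}

```text
time: 3.32
tool_pos: [534.1, 354.0, 133.0]
ee_rot: [[0.078, -0.997, 0.009], [-0.997, -0.078, 0.008], [-0.007, -0.01, -1.0]]
force: [-0.1, -0.1, 0.6]
width: 0.996
```

```bash
python3 -c "
from h import *
to([528.5,352.8,84],-85.4)
for n in('side',):
    f=manip.grab_frame(n);cv2.imwrite(f'pics/{n}2.png',f[:,:,::-1])
b=cv2.imread('pics/side2.png')[190:390,100:300]
cv2.imwrite('pics/c5.png',cv2.resize(b,(600,600)))
print(proj('side',[528.5,352.8,125]))
"
```

```text
t 3.325 pos [534.1  354.01 133.  ] jaw -85.53600155681073 F [-0.09 -0.11  0.57] w 0.9961563589185738 
 travel cm [0.11 0.62 4.89] rot [-0.56  0.42 -0.14] q [ -16.48   27.77  -30.28   99.49   16.4    56.45 -138.41]
[207.62 283.18]
```

View pics/c5.png

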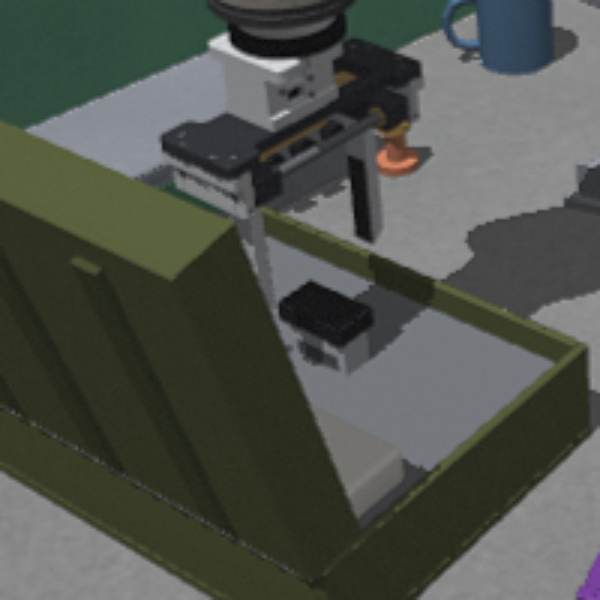

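Request:
{"fn": "carry_out", "kwargs": {"travel": [[0.1, 0.6, 1.6], [0, 0, 1.6], [0, 0, 0]], "rotation": [[-0.5, 0.4, 0], [0, 0, 0], [0, 0, 0]], "gripper": [0, 0, 0]}}

```text
time: 3.75
tool_pos: [527.5, 351.9, 97.5]
ee_rot: [[0.077, -0.997, -0.001], [-0.997, -0.077, -0.001], [0.001, 0.001, -1.0]]
force: [-0.1, 0.9, 0.2]
width: 1.002
```

```bash
python3 -c "
from h import *
to([528.5,352.8,84],-85.4)"
```

```text
t 3.75 pos [527.53 351.93  97.48] jaw -85.55746141727948 F [-0.11  0.92  0.2 ] w 1.0024392382931548 
 travel cm [-0.08 -0.1   1.35] rot [ 0.06 -0.07 -0.16] q [ -17.34   29.86  -29.53  101.25   17.76   53.65 -139.83]
```

Now down to 84 mm, then close.

Request:
{"fn": "carry_out", "kwargs": {"travel": [[-0.1, -0.1, 1.3], [0, 0, 0], [0, 0, 0], [0, 0, 0], [0, 0, 0], [0, 0, 0], [0, 0, 0]], "rotation": [[0, 0, 0], [0, 0, 0], [0, 0, 0], [0, 0, 0], [0, 0, 0], [0, 0, 0], [0, 0, 0]], "gripper": [0, 0, 0.75, 0.75, 0.75, 0.75, 0.75], "squeeze": 25}}

```text
time: 4.62
tool_pos: [529.4, 353.8, 85.2]
ee_rot: [[0.077, -0.997, 0.001], [-0.997, -0.077, 0.0], [0.0, -0.001, -1.0]]
force: [-0.4, -0.1, 0.8]
width: 0.506
```

```bash
python3 -c "
from h import *
to([528.5,352.8,84],-85.4)"
```

```text
t 4.625 pos [529.37 353.77  85.17] jaw -85.56188678718745 F [-0.38 -0.1   0.78] w 0.5057393005928702 
 travel cm [0.09 0.09 0.12] rot [-0.05 -0.   -0.16] q [ -17.7    30.81  -29.18  101.49   18.41   52.43 -140.35]
```

Request:
{"fn": "carry_out", "kwargs": {"travel": [[0, 0, 0], [0, 0, 0], [0, 0, 0], [0, 0, 0]], "rotation": [[0, 0, 0], [0, 0, 0], [0, 0, 0], [0, 0, 0]], "gripper": [1, 1, 1, 1]}}

```text
time: 5.12
tool_pos: [529.4, 353.7, 85.2]
ee_rot: [[0.077, -0.997, 0.001], [-0.997, -0.077, 0.0], [0.0, -0.001, -1.0]]
force: [-0.6, 0.0, 0.1]
width: 0.366
```

```bash
python3 -c "
from h import *
to([528.5,352.8,84],-85.4)"
```

```text
t 5.125 pos [529.38 353.73  85.22] jaw -85.56739532434554 F [-0.55  0.03  0.11] w 0.3664965137536084 
 travel cm [0.09 0.09 0.12] rot [-0.05 -0.   -0.17] q [ -17.7    30.81  -29.18  101.49   18.41   52.43 -140.35]
```

Request:
{"fn": "carry_out", "kwargs": {"travel": [[0, 0, -1], [0, 0, -2], [0, 0, -3], [0, 0, -4], [0, 0, -4], [0, 0, -3], [0, 0, 0]], "rotation": [[0, 0, 0], [0, 0, 0], [0, 0, 0], [0, 0, 0], [0, 0, 0], [0, 0, 0], [0, 0, 0]], "gripper": [1, 1, 1, 1, 1, 1, 1]}}

```text
time: 6.0
tool_pos: [528.4, 354.2, 268.0]
ee_rot: [[0.079, -0.997, 0.003], [-0.997, -0.079, 0.002], [-0.002, -0.003, -1.0]]
force: [0.2, -0.5, -3.4]
width: 0.359
```

```bash
python3 -c "
from h import *
to([527.7,-46.5,250],-71.83)
f=manip.grab_frame('side');cv2.imwrite('pics/side3.png',f[:,:,::-1])
b=cv2.imread('pics/side3.png')[150:350,100:300]
cv2.imwrite('pics/c6.png',cv2.resize(b,(600,600)))
"
```

```text
t 6.0 pos [528.39 354.18 267.97] jaw -85.4892283351808 F [ 0.24 -0.54 -3.42] w 0.3588384365997223 
 travel cm [39.94  3.23  1.71] rot [ -0.2    0.09 -13.66] q [ -15.08   20.91  -32.19   91.59   11.67   70.66 -134.89]
```

View pics/c6.png

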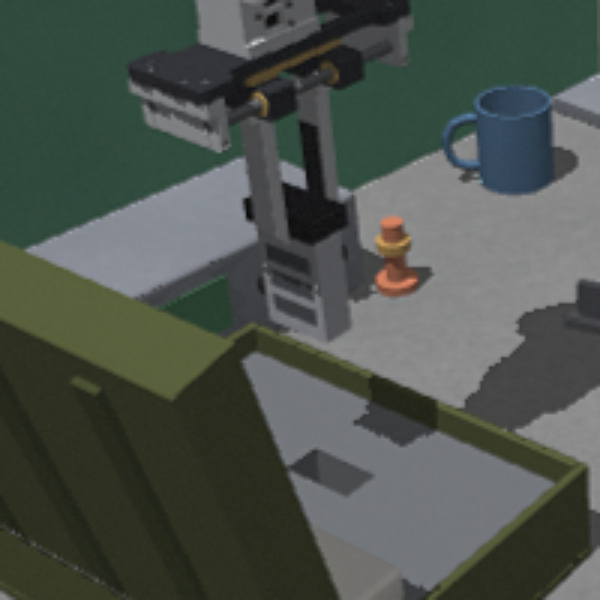

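Request:
{"fn": "carry_out", "kwargs": {"travel": [[4, 0.3, 0], [4, 0.3, 0], [0, 0, 0]], "rotation": [[0, 0, -7], [0, 0, -6.5], [0, 0, 0]], "gripper": [1, 1, 1]}}

```text
time: 6.42
tool_pos: [531.5, 271.0, 262.9]
ee_rot: [[0.318, -0.948, -0.003], [-0.948, -0.318, -0.001], [0.0, 0.003, -1.0]]
force: [0.2, 2.1, -2.8]
width: 0.364
```

```bash
python3 -c "
from h import *
to([527.7,-46.5,250],-71.83)"
```

```text
t 6.425 pos [531.5  270.96 262.92] jaw -71.48418098048445 F [ 0.19  2.09 -2.77] w 0.36371547314512653 
 travel cm [29.98 10.44  1.33] rot [ 0.17 -0.02  0.35] q [  -5.96   17.63  -33.82   96.68   10.36   69.01 -113.77]
```

Request:
{"fn": "carry_out", "kwargs": {"travel": [[5, 1.75, 0], [5, 1.75, 0], [5, 1.75, 0], [5, 1.75, 0.4], [5, 1.75, 0.4], [4, 1.4, 0.4], [0, 0, 0]], "rotation": [[0, 0, 0], [0, 0, 0], [0, 0, 0], [0, 0, 0], [0, 0, 0], [0, 0, 0.3], [0, 0, 0]], "gripper": [1, 1, 1, 1, 1, 1, 1]}}

```text
time: 7.3
tool_pos: [523.1, -41.8, 244.1]
ee_rot: [[0.311, -0.95, -0.013], [-0.95, -0.311, 0.0], [-0.004, 0.012, -1.0]]
force: [-0.3, 0.7, -2.5]
width: 0.36
```

```bash
python3 -c "
from h import *
to([527.7,-46.5,220],-71.83)"
```

```text
t 7.3 pos [523.06 -41.79 244.1 ] jaw -71.88645777708192 F [-0.31  0.72 -2.5 ] w 0.3601803621248626 
 travel cm [ 0.6  -0.32  2.4 ] rot [ 0.67  0.25 -0.06] q [ 19.59  10.38 -24.81 106.75   4.71  64.6  -78.82]
```

Request:
{"fn": "carry_out", "kwargs": {"travel": [[0.6, -0.3, 2.4], [0, 0, 0], [0, 0, 0]], "rotation": [[0.6, 0.2, 0], [0, 0, 0], [0, 0, 0]], "gripper": [1, 1, 1]}}

```text
time: 7.68
tool_pos: [527.3, -43.3, 219.1]
ee_rot: [[0.312, -0.95, -0.003], [-0.95, -0.312, 0.002], [-0.003, 0.002, -1.0]]
force: [-0.1, 0.4, -2.4]
width: 0.364
```

```bash
python3 -c "
from h import *
to([527.7,-46.5,220],-71.83)
for n in('top','side'):
    f=manip.grab_frame(n);cv2.imwrite(f'pics/{n}4.png',f[:,:,::-1])
a=cv2.imread('pics/top4.png')[150:280,290:420];b=cv2.imread('pics/side4.png')[130:280,250:400]
cv2.imwrite('pics/c7.png',np.hstack([cv2.resize(a,(400,400)),cv2.resize(b,(400,400))]))
"
```

```text
t 7.675 pos [527.31 -43.29 219.14] jaw -71.814328330971 F [-0.07  0.44 -2.36] w 0.36354655225735527 
 travel cm [ 0.32  0.06 -0.09] rot [0.13 0.16 0.02] q [ 19.5   11.79 -24.72 108.37   5.46  61.17 -79.23]
```

View pics/c7.png

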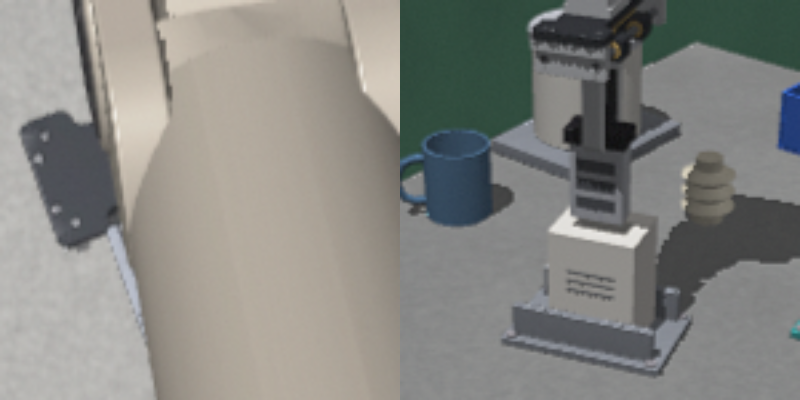

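```bash
python3 -c "
from h import *
b=cv2.imread('pics/side4.png')[165:225,300:360]
cv2.imwrite('pics/c8.png',cv2.resize(b,(600,600),interpolation=cv2.INTER_CUBIC))
"
```

```text
(no output)
```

View pics/c8.png

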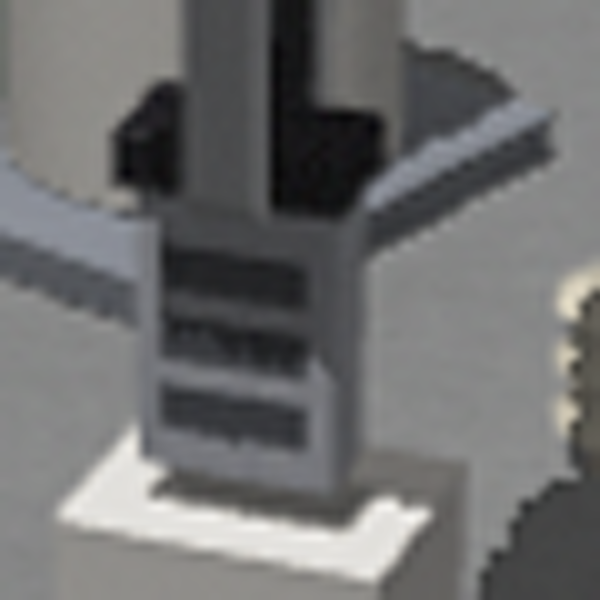

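```bash
python3 -c "
from h import *
a=np.radians(18.17);ex=np.array([np.cos(a),np.sin(a)]);ey=np.array([-ex[1],ex[0]])
c=np.array([527.31,-43.29])
for sx in(1,-1):
  for sy in(1,-1):
    P=c+ex*27*sx+ey*12*sy;u=proj('side',[*P,146]);print('bar',sx,sy,(u-[300,165]+.45)*10)
c=np.array([527.7,-46.5])
for sx in(1,-1):
  for sy in(1,-1):
    P=c+ex*45*sx+ey*35*sy;u=proj('side',[*P,130]);print('son',sx,sy,(u-[300,165]+.45)*10)
def w(U,V,z):return ray('side',U/10-.45+300,V/10-.45+165,z)[:2]
l=w(142,458,146);n=w(327,492,146);print(l,n,np.linalg.norm(l-n),np.degrees(np.arctan2(*(l-n)[::-1])),'c',(l+n)/2-ey*12)
l=w(57,517,130);n=w(378,582,130);print(l,n,np.linalg.norm(l-n),np.degrees(np.arctan2(*(l-n)[::-1])),'c',(l+n)/2-ey*35)
"
```

```text
bar 1 1 [141.91 442.28]
bar 1 -1 [175.8  403.16]
bar -1 1 [336.43 478.18]
bar -1 -1 [368.03 438.1 ]
son 1 1 [ 51.75 518.29]
son 1 -1 [151.75 403.96]
son -1 1 [377.32 580.22]
son -1 -1 [466.3  461.23]
[543.54 -16.76] [495.09 -32.83] 51.047478056103664 18.34976883818041 c [523.06 -36.19]
[558.95  -0.62] [473.32 -26.65] 89.5010461741685 16.907338364555226 c [527.05 -46.89]
```

Request:
{"fn": "carry_out", "kwargs": {"travel": [[0.32, 0.06, 0.7], [0, 0, 0], [0, 0, 0]], "rotation": [[0.1, 0.15, 0], [0, 0, 0], [0, 0, 0]], "gripper": [1, 1, 1]}}

```text
time: 8.15
tool_pos: [528.1, -46.4, 212.6]
ee_rot: [[0.313, -0.95, 0.001], [-0.95, -0.313, -0.001], [0.001, -0.001, -1.0]]
force: [0.2, 0.2, -2.8]
width: 0.36
```

```bash
python3 -c "
from h import *
to([527.7,-46.3,204],-71.83)"
```

```text
t 8.15 pos [528.11 -46.44 212.58] jaw -71.782936647081 F [ 0.2   0.19 -2.76] w 0.3597897032952 
 travel cm [-0.03  0.03  0.86] rot [-0.04 -0.05  0.05] q [ 19.59  12.1  -24.6  108.86   5.81  60.18 -79.2 ]
```

Request:
{"fn": "carry_out", "kwargs": {"travel": [[-0.03, 0.03, 0.4], [0, 0, 0.3], [0, 0, 0.2], [0, 0, 0.2], [0, 0, 0]], "rotation": [[0, 0, 0], [0, 0, 0], [0, 0, 0], [0, 0, 0], [0, 0, 0]], "gripper": [1, 1, 1, 1, 1]}}

```text
time: 8.78
tool_pos: [530.5, -47.8, 205.9]
ee_rot: [[0.311, -0.95, 0.008], [-0.95, -0.311, -0.004], [0.006, -0.007, -1.0]]
force: [-0.9, -0.6, -3.9]
width: 0.357
```

```bash
python3 -c "
from h import *
to([527.7,-46.3,204],-71.83)"
```

```text
t 8.775 pos [530.5  -47.77 205.93] jaw -71.87502765251115 F [-0.87 -0.58 -3.9 ] w 0.35667275012898697 
 travel cm [-0.23  0.22  0.19] rot [-0.38 -0.34 -0.04] q [ 19.48  12.46 -24.5  109.33   6.27  59.   -79.58]
```

Request:
{"fn": "carry_out", "kwargs": {"travel": [[-0.23, 0.22, 0], [0, 0, 0]], "rotation": [[-0.4, -0.3, 0], [0, 0, 0]], "gripper": [1, 1]}}

```text
time: 9.02
tool_pos: [528.5, -47.2, 206.1]
ee_rot: [[0.31, -0.951, 0.001], [-0.951, -0.31, -0.002], [0.002, -0.001, -1.0]]
force: [1.4, -0.9, -2.2]
width: 0.36
```

```bash
python3 -c "
from h import *
to([527.7,-46.3,204],-71.83)"
```

```text
t 9.025 pos [528.49 -47.16 206.08] jaw -71.91093010662526 F [ 1.35 -0.86 -2.17] w 0.36015243946548964 
 travel cm [-0.11  0.05  0.21] rot [-0.05 -0.11 -0.08] q [ 19.5   12.49 -24.52 109.26   6.09  59.4  -79.51]
```

Request:
{"fn": "carry_out", "kwargs": {"travel": [[-0.1, 0.05, 0.3], [0, 0, 0], [0, 0, 0]], "rotation": [[0, -0.1, 0], [0, 0, 0], [0, 0, 0]], "gripper": [1, 1, 1]}}

```text
time: 9.4
tool_pos: [528.1, -47.3, 202.7]
ee_rot: [[0.31, -0.951, 0.002], [-0.951, -0.31, -0.001], [0.001, -0.001, -1.0]]
force: [1.8, -2.7, -1.2]
width: 0.36
```

```bash
python3 -c "
from h import *
to([527.7,-46.3,204],-71.83)
f=manip.grab_frame('side');cv2.imwrite('pics/side5.png',f[:,:,::-1])
b=cv2.imread('pics/side5.png')[165:225,300:360]
cv2.imwrite('pics/c9.png',cv2.resize(b,(600,600),interpolation=cv2.INTER_CUBIC))
"
```

```text
t 9.4 pos [528.13 -47.33 202.74] jaw -71.93749692225452 F [ 1.76 -2.75 -1.25] w 0.3597484505236605 
 travel cm [-0.11  0.01 -0.13] rot [-0.07 -0.07 -0.11] q [ 19.52  12.65 -24.5  109.52   6.14  58.99 -79.56]
```

View pics/c9.png

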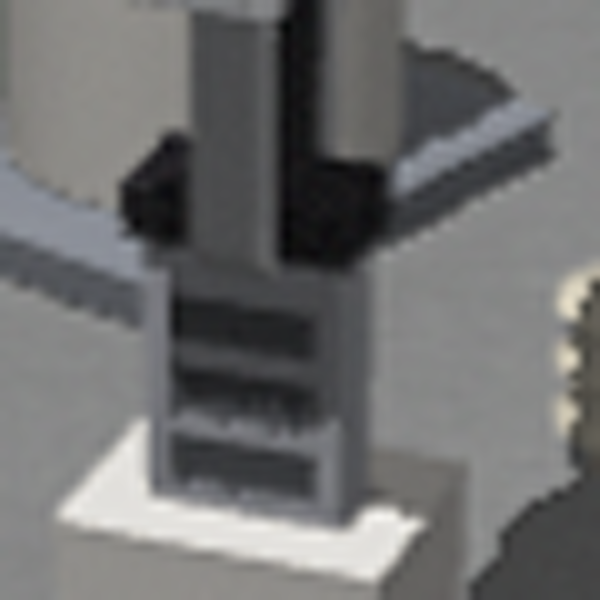

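Request:
{"fn": "carry_out", "kwargs": {"travel": [[0.08, 0, 0.2], [0, 0, 0.2], [0, 0, 0]], "rotation": [[0, 0, 0], [0, 0, 0], [0, 0, 0]], "gripper": [1, 1, 1]}}

```text
time: 9.82
tool_pos: [527.8, -47.5, 198.1]
ee_rot: [[0.311, -0.951, 0.0], [-0.951, -0.311, -0.0], [0.0, -0.0, -1.0]]
force: [1.4, -2.5, -1.9]
width: 0.357
```

```bash
cat >> h.py <<'E'
def ft():
    s=manip.sense();R=np.array(s["ee_rot"]);a=np.radians(18.17);ex=np.array([np.cos(a),np.sin(a),0]);ey=np.array([-ex[1],ex[0],0])
    f=np.array(s["force"]);m=np.array(s["moment"]);d=np.array(s["tool_pos"])-[527.7,-46.3,0]
    print("cradle-frame dx dy",d@ex,d@ey,"z",s["tool_pos"][2],"Fx Fy Fz",f@ex,f@ey,f[2],"M",m@ex,m@ey,m[2],"tooltilt",R.T@[0,0,-1])
E
python3 -c "
from h import *
to([527.7,-46.3,204],-71.83);ft()"
```

```text
t 9.825 pos [527.84 -47.53 198.06] jaw -71.90887512871413 F [ 1.43 -2.54 -1.91] w 0.3566735002073718 
 travel cm [-0.12 -0.03 -0.59] rot [-0.02 -0.01 -0.08] q [ 19.5   12.95 -24.48 109.79   6.26  58.52 -79.61]
cradle-frame dx dy -0.2510968726940417 -1.2100457056813019 z 198.0576699783956 Fx Fy Fz 0.5657871109491966 -2.860340133036935 -1.9135174566409499 M -0.8434558962494321 -0.05649914553925425 0.0010785356832901938 tooltilt [-0.  0.  1.]
```

Request:
{"fn": "carry_out", "kwargs": {"travel": [[0.05, 0, 0.5], [0, 0, 0.5], [0, 0, 0.5], [0, 0, 0]], "rotation": [[0, 0, 0], [0, 0, 0], [0, 0, 0], [0, 0, 0]], "gripper": [1, 1, 1, 1]}}

```text
time: 10.32
tool_pos: [527.6, -47.8, 181.5]
ee_rot: [[0.311, -0.951, -0.001], [-0.951, -0.311, 0.0], [-0.0, 0.0, -1.0]]
force: [0.4, -2.0, -2.7]
width: 0.358
```

```bash
python3 -c "
from h import *
ft()"
```

```text
cradle-frame dx dy -0.5139472341594676 -1.3725231210527522 z 181.54803161604832 Fx Fy Fz -0.23082623467962873 -2.046249196138378 -2.6608626955443464 M -0.47503481248703106 -0.006172036229748776 0.049470413878631485 tooltilt [ 0. -0.  1.]
```

Request:
{"fn": "carry_out", "kwargs": {"travel": [[0.03, 0, 0.8], [0, 0, 0.8], [0, 0, 0.8], [0, 0, 0.6], [0, 0, 0.4], [0, 0, 0]], "rotation": [[0, 0, 0], [0, 0, 0], [0, 0, 0], [0, 0, 0], [0, 0, 0], [0, 0, 0]], "gripper": [1, 1, 1, 1, 1, 1]}}

```text
time: 11.08
tool_pos: [527.6, -48.0, 144.8]
ee_rot: [[0.311, -0.951, -0.001], [-0.951, -0.311, 0.0], [-0.001, 0.001, -1.0]]
force: [-0.0, -1.3, -3.2]
width: 0.362
```

```bash
python3 -c "
from h import *
ft()"
```

```text
cradle-frame dx dy -0.653350701339633 -1.5513462079509754 z 144.83455303870753 Fx Fy Fz -0.4509785539061955 -1.2666932828582678 -3.1680803712874352 M -0.4394133883215849 0.058437642469035524 -0.01400573064836852 tooltilt [ 0. -0.  1.]
```

Request:
{"fn": "carry_out", "kwargs": {"travel": [[0, 0, 0.4], [0, 0, 0.2], [0, 0, 0]], "rotation": [[0, 0, 0], [0, 0, 0], [0, 0, 0]], "gripper": [1, 1, 1]}}

```text
time: 11.45
tool_pos: [527.8, -47.9, 139.0]
ee_rot: [[0.311, -0.951, -0.0], [-0.951, -0.311, 0.0], [-0.001, 0.0, -1.0]]
force: [-1.4, -0.5, -0.0]
width: 0.359
```

```bash
python3 -c "
from h import *
ft()"
```

```text
cradle-frame dx dy -0.4209626289831204 -1.588824108330733 z 138.988999847484 Fx Fy Fz -1.5209282785549747 -0.007809026222304441 -0.04230274322749239 M -0.14922855130130377 0.24447593967320344 0.0403378876181093 tooltilt [ 0. -0.  1.]
```

Request:
{"fn": "carry_out", "kwargs": {"travel": [[0, 0, 0.1], [0, 0, 0]], "rotation": [[0, 0, 0], [0, 0, 0]], "gripper": [1, 1]}}

```text
time: 11.7
tool_pos: [528.1, -47.9, 138.8]
ee_rot: [[0.311, -0.951, 0.0], [-0.951, -0.311, 0.0], [-0.0, -0.0, -1.0]]
force: [0.3, -0.7, -1.9]
width: 0.358
```

```bash
python3 -c "
from h import *
ft()
f=manip.grab_frame('side');cv2.imwrite('pics/side6.png',f[:,:,::-1])
b=cv2.imread('pics/side6.png')[165:225,300:360]
cv2.imwrite('pics/c10.png',cv2.resize(b,(600,600),interpolation=cv2.INTER_CUBIC))
"
```

```text
cradle-frame dx dy -0.14144837579331893 -1.5971118931057662 z 138.76665994993525 Fx Fy Fz 0.07691825262554132 -0.8101733829201703 -1.9075542402298216 M -0.1993073002403538 0.11844146907235091 0.019176255031766926 tooltilt [0. 0. 1.]
```

View pics/c10.png

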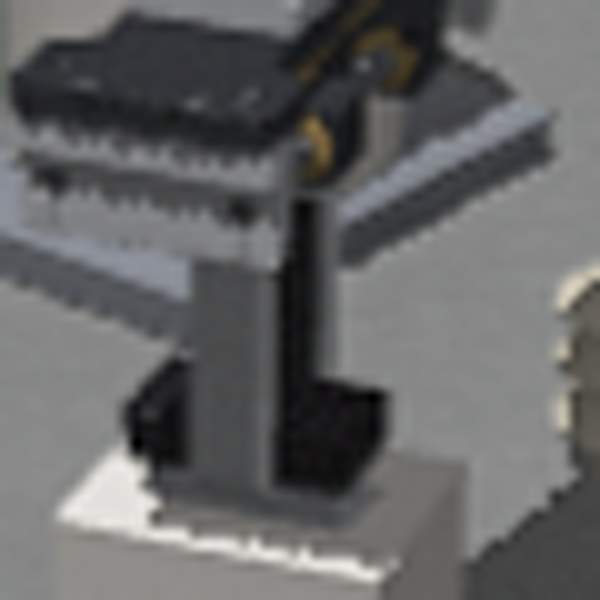

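Request:
{"fn": "carry_out", "kwargs": {"travel": [[0, 0, 0.2], [0, 0, 0]], "rotation": [[0, 0, 0], [0, 0, 0]], "gripper": [1, 1]}}

```text
time: 12.0
tool_pos: [528.3, -47.8, 137.3]
ee_rot: [[0.311, -0.951, 0.001], [-0.951, -0.311, 0.0], [0.0, -0.001, -1.0]]
force: [-1.1, -0.3, -2.8]
width: 0.364
```

```bash
python3 -c "
from h import *
ft()
"
```

```text
cradle-frame dx dy 0.09625588401242434 -1.5800370133192037 z 137.26131039124596 Fx Fy Fz -1.1860288720577206 0.06969780103872592 -2.7596112265627846 M -0.08537010411765494 0.29676993365906107 0.013822883451403877 tooltilt [-0.  0.  1.]
```

Request:
{"fn": "carry_out", "kwargs": {"travel": [[0, 0, 0.2], [0, 0, 0]], "rotation": [[0, 0, 0], [0, 0, 0]], "gripper": [1, 1]}}

```text
time: 12.25
tool_pos: [528.3, -47.8, 135.7]
ee_rot: [[0.31, -0.951, 0.001], [-0.951, -0.31, -0.0], [0.001, -0.001, -1.0]]
force: [-0.5, -0.7, -1.2]
width: 0.361
```

```bash
python3 -c "
from h import *
ft()
"
```

```text
cradle-frame dx dy 0.0793729254313949 -1.6328889908566013 z 135.7348620556763 Fx Fy Fz -0.6921972666296519 -0.5117776057737969 -1.1604151125091198 M -0.03732765219240028 0.2102013175839762 0.02545325401421287 tooltilt [-0.  0.  1.]
```

Request:
{"fn": "carry_out", "kwargs": {"travel": [[0, 0, 0.05], [0, 0, 0], [0, 0, 0], [0, 0, 0], [0, 0, 0], [0, 0, 0]], "rotation": [[0, 0, 0], [0, 0, 0], [0, 0, 0], [0, 0, 0], [0, 0, 0], [0, 0, 0]], "gripper": [1, 0.3, 0.3, 0.3, 0.3, 0.3]}}

```text
time: 13.0
tool_pos: [528.7, -47.4, 135.3]
ee_rot: [[0.311, -0.951, 0.002], [-0.951, -0.311, 0.0], [0.0, -0.002, -1.0]]
force: [-0.3, -0.2, 0.4]
width: 0.699
```

```bash
python3 -c "
from h import *
ft();to([527.7,-46.3,204],-71.83)
f=manip.grab_frame('side');cv2.imwrite('pics/side7.png',f[:,:,::-1])
b=cv2.imread('pics/side7.png')[165:225,300:360]
cv2.imwrite('pics/c11.png',cv2.resize(b,(600,600),interpolation=cv2.INTER_CUBIC))
"
```

```text
cradle-frame dx dy 0.573943541403858 -1.3617447951687673 z 135.25054694387464 Fx Fy Fz -0.39572512767184803 -0.11632387033916486 0.4015630913197835 M -0.012627110895433108 -0.0038080399147905606 0.00921050917477766 tooltilt [-0.  0.  1.]
t 13.0 pos [528.67 -47.41 135.25] jaw -71.90522531516855 F [-0.34 -0.23  0.4 ] w 0.6985954310379985 
 travel cm [-0.13  0.05 -6.88] rot [-0.1  -0.02 -0.08] q [ 18.5   17.15 -23.91 113.32   8.82  51.15 -81.91]
```

View pics/c11.png

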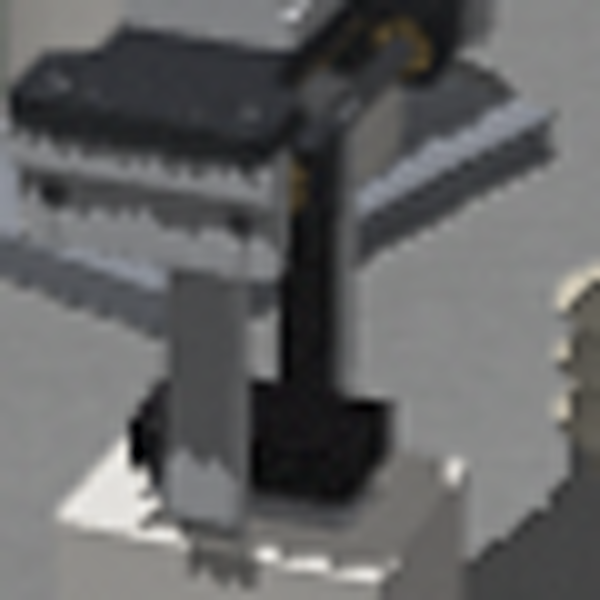

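Request:
{"fn": "carry_out", "kwargs": {"travel": [[0, 0, -3], [0, 0, -4], [0, 0, -5], [0, 0, 0]], "rotation": [[0, 0, 0], [0, 0, 0], [0, 0, 0], [0, 0, 0]], "gripper": [0.3, 0.3, 0.3, 0.3]}}

```text
time: 13.55
tool_pos: [528.1, -47.3, 258.3]
ee_rot: [[0.311, -0.95, 0.0], [-0.95, -0.311, 0.001], [-0.001, -0.001, -1.0]]
force: [-0.0, 0.1, -0.9]
width: 0.701
```

```bash
python3 -c "
from h import *
ft();to([439.1,-335.4,200],-66.84)
f=manip.grab_frame('side');cv2.imwrite('pics/side8.png',f[:,:,::-1])
b=cv2.imread('pics/side8.png')[165:225,300:360]
cv2.imwrite('pics/c12.png',cv2.resize(b,(600,600),interpolation=cv2.INTER_CUBIC))
"
```

```text
cradle-frame dx dy 0.05070507717289479 -1.073417672460408 z 258.34426954482547 Fx Fy Fz -0.0008894179657293135 0.12870275030093353 -0.8520726035414175 M 0.07388149431693758 0.0008141001811738237 -0.024954068933476355 tooltilt [0. 0. 1.]
t 13.55 pos [528.08 -47.3  258.34] jaw -71.88453983615152 F [-0.04  0.12 -0.85] w 0.7007364029629446 
 travel cm [24.62 17.42  5.81] rot [-0.04  0.03 -5.04] q [ 20.25   9.77 -24.76 105.62   4.43  65.54 -77.91]
```

View pics/c12.png

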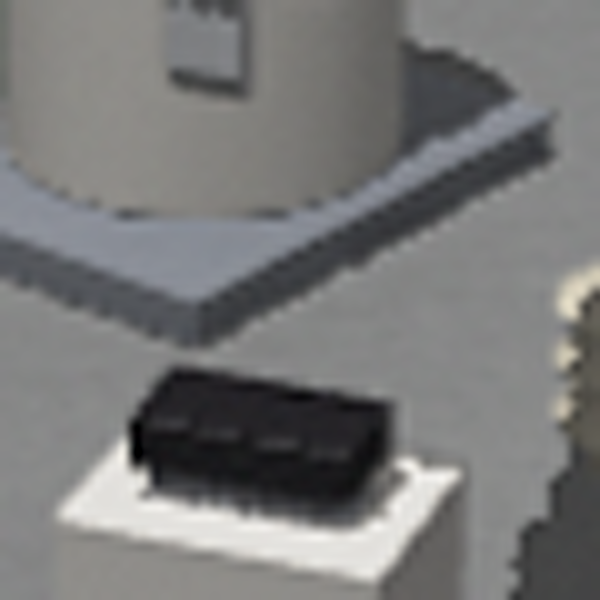

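Request:
{"fn": "carry_out", "kwargs": {"travel": [[4.8, 3.4, 0], [4.8, 3.4, 0], [4.8, 3.4, 0], [4.8, 3.4, 0], [3.9, 2.8, 2], [0, 0, 2], [0, 0, 0]], "rotation": [[0, 0, 0], [0, 0, 0], [0, 0, 0], [0, 0, 0], [0, 0, -5], [0, 0, 0], [0, 0, 0]], "gripper": [0.45, 0.45, 0.45, 0.45, 0.45, 0.45, 0.45]}}

```text
time: 14.48
tool_pos: [436.4, -324.7, 206.3]
ee_rot: [[0.397, -0.918, -0.012], [-0.918, -0.397, 0.005], [-0.01, 0.009, -1.0]]
force: [1.0, 0.7, 0.4]
width: 0.548
```

```bash
python3 -c "
from h import *
to([439.1,-335.4,66],-66.84)
for n in('top','side'):
    f=manip.grab_frame(n);cv2.imwrite(f'pics/{n}9.png',f[:,:,::-1])
a=cv2.imread('pics/top9.png')[150:300,300:560];b=cv2.imread('pics/side9.png')[120:270,340:490]
cv2.imwrite('pics/c13.png',np.hstack([cv2.resize(a,(520,300)),cv2.resize(b,(280,300))]))
r=rect(cv2.imread('pics/top9.png'),'top',330,190,45,55,lambda c:(c.max(2)<150)&(c.min(2)>60)&(abs(c[:,:,0]-c[:,:,2])<8),158);print(r[:2])
cv2.imwrite('pics/m3.png',r[2]*255)
"
```

```text
t 14.475 pos [ 436.39 -324.67  206.31] jaw -66.61715394792398 F [0.99 0.7  0.44] w 0.5484944818242881 
 travel cm [ 1.23  0.05 14.02] rot [0.51 0.55 0.23] q [ 41.13  13.26 -13.18 107.58   3.52  60.3  -40.1 ]
(((540.7462158203125, -85.74533081054688), (68.12472534179688, 17.997852325439453), 18.159053802490234), array([546.58, -81.7 ]))
```

View pics/c13.png

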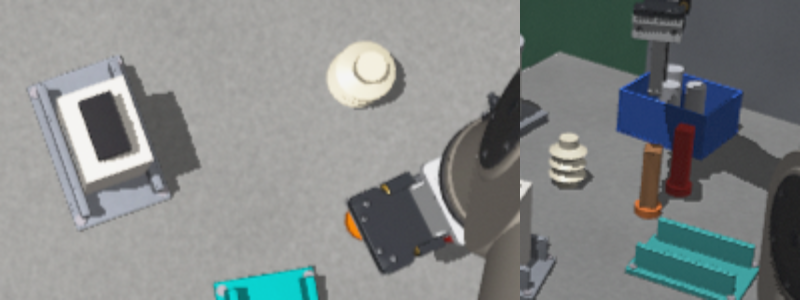

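```bash
python3 -c "
from h import *
t=cv2.imread('pics/top9.png')
r=rect(t,'top',337,193,32,40,lambda c:(c.max(2)<120),158);print(r[:2])
b=np.hstack([cv2.resize(t[190:235,330:375],(500,500),interpolation=cv2.INTER_CUBIC),cv2.resize(cv2.cvtColor(r[2]*255,cv2.COLOR_GRAY2BGR),(300,500))]);cv2.imwrite('pics/c14.png',b)
"
```

```text
(((525.2705078125, -46.74205780029297), (63.443092346191406, 35.747291564941406), 18.084819793701172), array([525.23, -46.58]))
```

View pics/c14.png

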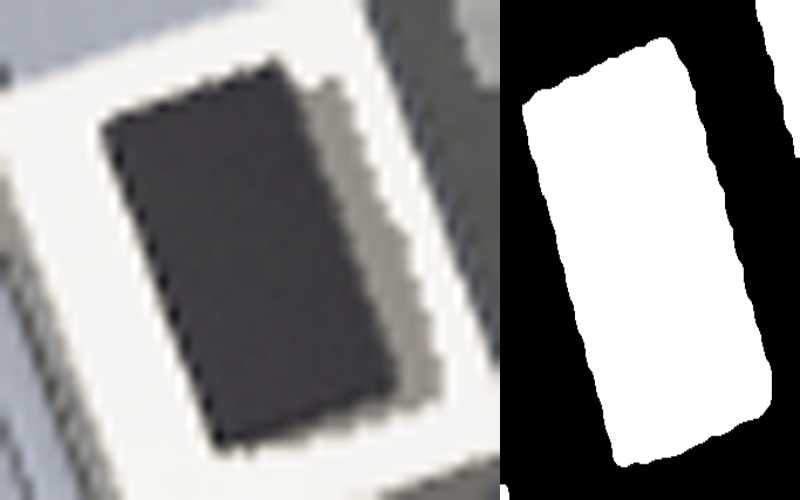

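Request:
{"fn": "carry_out", "kwargs": {"travel": [[1.2, 0, 4], [0, 0, 4], [0, 0, 0]], "rotation": [[0.5, 0.5, 0.2], [0, 0, 0], [0, 0, 0]], "gripper": [0.45, 0.45, 0.45]}}

```text
time: 14.95
tool_pos: [444.9, -335.0, 129.3]
ee_rot: [[0.397, -0.918, 0.006], [-0.918, -0.397, -0.003], [0.005, -0.004, -1.0]]
force: [-0.1, 0.0, 1.7]
width: 0.551
```

```bash
python3 -c "
from h import *
to([439.1,-335.4,66],-66.84)
f=manip.grab_frame('side');cv2.imwrite('pics/side10.png',f[:,:,::-1])
b=cv2.imread('pics/side10.png')[150:250,360:460]
cv2.imwrite('pics/c15.png',cv2.resize(b,(600,600),interpolation=cv2.INTER_CUBIC))
"
```

```text
t 14.95 pos [ 444.94 -335.    129.32] jaw -66.60250330528207 F [-0.07  0.03  1.7 ] w 0.5510198438016171 
 travel cm [-0.23  0.58  6.33] rot [-0.24 -0.3   0.24] q [ 40.93  18.63 -12.71 111.16   5.23  50.37 -41.05]
```

View pics/c15.png

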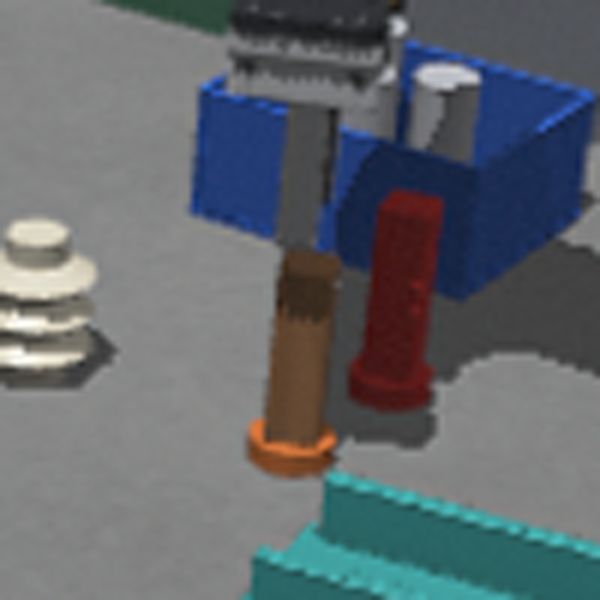

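Request:
{"fn": "carry_out", "kwargs": {"travel": [[-0.2, 0.6, 0], [0, 0, 0]], "rotation": [[-0.2, -0.3, 0.2], [0, 0, 0]], "gripper": [0.45, 0.45]}}

```text
time: 15.25
tool_pos: [440.8, -336.7, 134.5]
ee_rot: [[0.394, -0.919, 0.006], [-0.919, -0.394, -0.003], [0.005, -0.004, -1.0]]
force: [1.2, 0.3, -1.0]
width: 0.55
```

Request:
{"fn": "carry_out", "kwargs": {"travel": [[0, 0, 1.5], [0, 0, 1.5], [0, 0, 0]], "rotation": [[0, 0, 0], [0, 0, 0], [0, 0, 0]], "gripper": [0.45, 0.45, 0.45]}}

```text
time: 15.62
tool_pos: [441.4, -337.1, 103.6]
ee_rot: [[0.394, -0.919, 0.007], [-0.919, -0.394, -0.005], [0.007, -0.005, -1.0]]
force: [-0.1, 0.7, 0.2]
width: 0.55
```

```bash
python3 -c "
from h import *
to([439.1,-335.4,66],-66.84)"
```

```text
t 15.625 pos [ 441.39 -337.13  103.55] jaw -66.79296701365259 F [-0.1   0.66  0.19] w 0.5504188046453009 
 travel cm [-0.28  0.16  3.75] rot [-0.28 -0.4   0.05] q [ 40.98  20.31 -12.41 112.61   5.87  47.17 -41.43]
```

Request:
{"fn": "carry_out", "kwargs": {"travel": [[-0.25, 0.15, 1.5], [0, 0, 1.5], [0, 0, 0.5], [0, 0, 0]], "rotation": [[-0.3, -0.4, 0], [0, 0, 0], [0, 0, 0], [0, 0, 0]], "gripper": [0.45, 0.45, 0.45, 0.45]}}

```text
time: 16.12
tool_pos: [438.7, -335.1, 65.3]
ee_rot: [[0.394, -0.919, -0.002], [-0.919, -0.394, 0.001], [-0.002, 0.001, -1.0]]
force: [-0.5, 0.0, 0.2]
width: 0.553
```

```bash
python3 -c "
from h import *
to([439.1,-335.4,66],-66.84)"
```

```text
t 16.125 pos [ 438.69 -335.06   65.25] jaw -66.78326766266943 F [-0.53  0.01  0.23] w 0.5530071243493386 
 travel cm [ 0.05 -0.02 -0.07] rot [0.08 0.1  0.06] q [ 40.49  23.38 -12.   114.02   6.9   43.4  -42.37]
```

Good alignment; close with a firm grip.

Request:
{"fn": "carry_out", "kwargs": {"travel": [[0, 0, 0], [0, 0, 0], [0, 0, 0], [0, 0, 0], [0, 0, 0]], "rotation": [[0, 0, 0], [0, 0, 0], [0, 0, 0], [0, 0, 0], [0, 0, 0]], "gripper": [1, 1, 1, 1, 1], "squeeze": 55}}

```text
time: 16.75
tool_pos: [439.1, -335.4, 66.2]
ee_rot: [[0.394, -0.919, -0.001], [-0.919, -0.394, 0.0], [-0.001, 0.001, -1.0]]
force: [0.3, 0.3, -3.0]
width: 0.292
```

Request:
{"fn": "carry_out", "kwargs": {"travel": [[0, 0, -1], [0, 0, -3], [0, 0, -5], [0, 0, -5], [0, 0, -4], [0, 0, 0]], "rotation": [[0, 0, 0], [0, 0, 0], [0, 0, 0], [0, 0, 0], [0, 0, 0], [0, 0, 0]], "gripper": [1, 1, 1, 1, 1, 1]}}

```text
time: 17.5
tool_pos: [438.7, -334.7, 254.7]
ee_rot: [[0.395, -0.919, -0.001], [-0.919, -0.395, 0.001], [-0.001, 0.0, -1.0]]
force: [-0.4, -0.1, -2.1]
width: 0.296
```

```bash
python3 -c "
from h import *
to([526.5,-47.3,240],-66.84)
f=manip.grab_frame('side');cv2.imwrite('pics/side11.png',f[:,:,::-1])
b=cv2.imread('pics/side11.png')[80:280,320:520]
cv2.imwrite('pics/c16.png',cv2.resize(b,(600,600),interpolation=cv2.INTER_CUBIC))
"
```

```text
t 17.5 pos [ 438.74 -334.66  254.71] jaw -66.75240336259425 F [-0.42 -0.13 -2.15] w 0.2960341303630983 
 travel cm [-22.94 -19.41   1.48] rot [0.03 0.05 0.09] q [ 41.99  11.16 -13.04 103.86   2.74  65.35 -38.71]
```

View pics/c16.png

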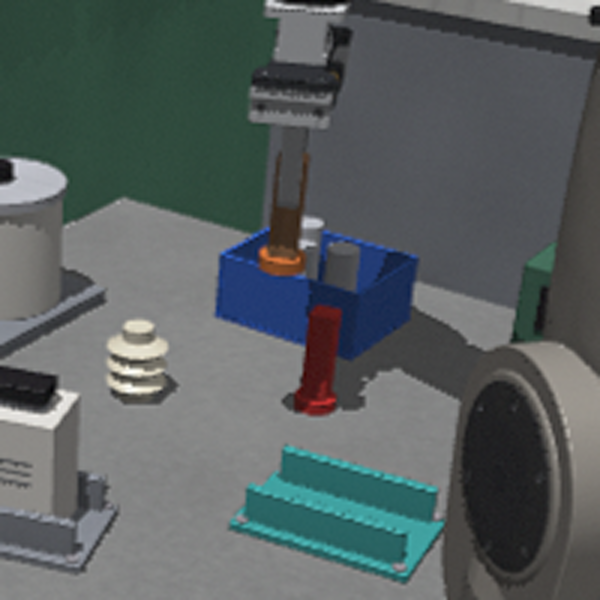

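Request:
{"fn": "carry_out", "kwargs": {"travel": [[-3.8, -3.2, 0], [-3.8, -3.2, 0], [-3.8, -3.2, 0], [-3.8, -3.2, 0], [-3.8, -3.2, 0], [-3.5, -3, 0], [0, 0, 0]], "rotation": [[0, 0, 0], [0, 0, 0], [0, 0, 0], [0, 0, 0], [0, 0, 0], [0, 0, 0], [0, 0, 0]], "gripper": [1, 1, 1, 1, 1, 1, 1]}}

```text
time: 18.42
tool_pos: [521.0, -43.2, 244.8]
ee_rot: [[0.393, -0.919, -0.015], [-0.919, -0.393, 0.006], [-0.011, 0.012, -1.0]]
force: [-0.3, -1.0, -1.8]
width: 0.298
```

```bash
python3 -c "
from h import *
to([526.5,-47.3,230],-66.84)"
```

```text
t 18.425 pos [520.96 -43.23 244.81] jaw -66.83708570719533 F [-0.29 -1.02 -1.76] w 0.2983016649834597 
 travel cm [ 0.61 -0.37  1.47] rot [0.66 0.65 0.01] q [ 20.63  10.33 -25.55 106.77   4.46  64.79 -73.35]
```

Request:
{"fn": "carry_out", "kwargs": {"travel": [[0.6, -0.35, 0.5], [0, 0, 0.5], [0, 0, 0]], "rotation": [[0.65, 0.65, 0], [0, 0, 0], [0, 0, 0]], "gripper": [1, 1, 1]}}

```text
time: 18.8
tool_pos: [525.2, -49.9, 231.8]
ee_rot: [[0.391, -0.92, -0.003], [-0.92, -0.391, -0.001], [-0.0, 0.003, -1.0]]
force: [0.1, -0.1, -3.1]
width: 0.297
```

```bash
python3 -c "
from h import *
to([526.5,-47.3,224],-66.84);ft()
f=manip.grab_frame('side');cv2.imwrite('pics/side12.png',f[:,:,::-1])
b=cv2.imread('pics/side12.png')[130:250,270:390]
cv2.imwrite('pics/c17.png',cv2.resize(b,(600,600),interpolation=cv2.INTER_CUBIC))
"
```

```text
t 18.8 pos [525.19 -49.86 231.83] jaw -66.95960064217205 F [ 0.14 -0.13 -3.07] w 0.2966564066288322 
 travel cm [-0.18 -0.22  0.78] rot [ 0.16  0.02 -0.12] q [ 20.74  10.99 -25.28 107.68   5.3   62.62 -73.54]
cradle-frame dx dy -3.494229998990343 -2.6049207394133336 z 231.82876194702698 Fx Fy Fz 0.08966600898626347 -0.16226544587449787 -3.074920008228437 M 0.01200970845326086 -0.00946915714167428 0.03956377217743081 tooltilt [ 0. -0.  1.]
```

View pics/c17.png

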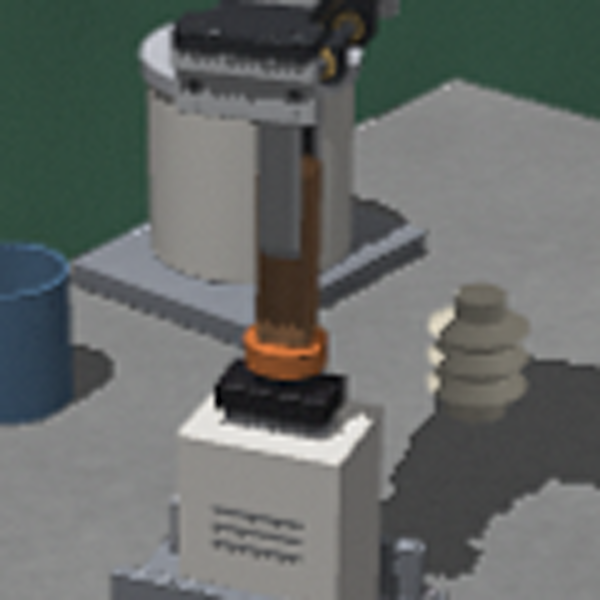

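Request:
{"fn": "carry_out", "kwargs": {"travel": [[-0.2, -0.2, 0.5], [0, 0, 0.3], [0, 0, 0]], "rotation": [[0.1, 0, 0], [0, 0, 0], [0, 0, 0]], "gripper": [1, 1, 1]}}

```text
time: 19.23
tool_pos: [526.4, -47.8, 223.7]
ee_rot: [[0.39, -0.921, -0.0], [-0.921, -0.39, -0.0], [0.0, 0.0, -1.0]]
force: [-0.2, 0.9, -1.9]
width: 0.294
```

```bash
python3 -c "
from h import *
to([526.5,-47.3,212],-66.84);ft()"
```

```text
t 19.225 pos [526.38 -47.78 223.69] jaw -67.03355103799449 F [-0.17  0.9  -1.87] w 0.29393466849151395 
 travel cm [-0.04 -0.03  1.17] rot [ 0.03 -0.   -0.19] q [ 20.5   11.45 -25.32 108.22   5.55  61.55 -74.07]
cradle-frame dx dy -1.714214483739203 -0.995981449442095 z 223.68510466134066 Fx Fy Fz 0.11597045711124976 0.9109980769555486 -1.873859598549348 M 0.049793634281993536 -0.0009114570192234033 -0.075543110422233 tooltilt [-0. -0.  1.]
```

Request:
{"fn": "carry_out", "kwargs": {"travel": [[0, 0, 0.3], [0, 0, 0.3], [0, 0, 0.3]], "rotation": [[0, 0, 0], [0, 0, 0], [0, 0, 0]], "gripper": [1, 1, 1]}}

```text
time: 19.6
tool_pos: [527.2, -47.8, 215.9]
ee_rot: [[0.39, -0.921, 0.002], [-0.921, -0.39, -0.001], [0.001, -0.001, -1.0]]
force: [-4.0, 0.0, 9.3]
width: 0.298
```

```bash
python3 -c "
from h import *
to([526.5,-47.3,212],-66.84);ft()"
```

```text
t 19.6 pos [527.15 -47.76 215.92] jaw -67.03733589845802 F [-4.04  0.01  9.25] w 0.2975952311102153 
 travel cm [-0.07  0.04  0.39] rot [-0.07 -0.07 -0.2 ] q [ 20.39  11.88 -25.3  108.74   5.86  60.53 -74.35]
cradle-frame dx dy -0.9748275058832118 -1.2150834654688396 z 215.91861334381844 Fx Fy Fz -3.83267692822938 1.2697906030800772 9.250388166690252 M 0.3542140668599814 1.2267529012736995 -0.004083903006275271 tooltilt [-0.  0.  1.]
```

Request:
{"fn": "carry_out", "kwargs": {"travel": [[-0.05, 0, 0.3], [0, 0, 0.3], [0, 0, 0.3]], "rotation": [[0, 0, 0], [0, 0, 0], [0, 0, 0]], "gripper": [1, 1, 1]}}

```text
time: 19.98
tool_pos: [528.7, -46.9, 211.6]
ee_rot: [[0.39, -0.921, 0.006], [-0.921, -0.39, -0.002], [0.004, -0.005, -1.0]]
force: [-18.1, 2.3, 53.7]
width: 0.296
```

```bash
python3 -c "
from h import *
to([526.5,-47.3,212],-66.84);ft()"
```

```text
t 19.975 pos [528.67 -46.93 211.58] jaw -67.04826202121448 F [-18.15   2.33  53.73] w 0.29643275320753093 
 travel cm [-0.05  0.21 -0.04] rot [-0.28 -0.24 -0.21] q [ 20.24  12.11 -25.32 109.05   6.12  59.77 -74.69]
cradle-frame dx dy 0.7245553849874257 -0.8986064298627391 z 211.5809867885341 Fx Fy Fz -16.515956738876177 7.877452959164065 53.72813536611232 M 2.423872589456932 4.304098910417527 0.051571315084349756 tooltilt [-0.  0.  1.]
```

Request:
{"fn": "carry_out", "kwargs": {"travel": [[0, 0, 0], [0, 0, 0]], "rotation": [[0, 0, 0], [0, 0, 0]], "gripper": [1, 1]}}

```text
time: 20.23
tool_pos: [529.1, -46.8, 212.4]
ee_rot: [[0.39, -0.921, 0.008], [-0.921, -0.39, -0.002], [0.005, -0.006, -1.0]]
force: [0.1, -0.6, -1.7]
width: 0.294
```

```bash
python3 -c "
from h import *
ft()
f=manip.grab_frame('side');cv2.imwrite('pics/side13.png',f[:,:,::-1])
b=cv2.imread('pics/side13.png')[150:230,290:370]
cv2.imwrite('pics/c18.png',cv2.resize(b,(600,600),interpolation=cv2.INTER_CUBIC))
"
```

```text
cradle-frame dx dy 1.1277815531302857 -0.9450429624778802 z 212.3858828657311 Fx Fy Fz -0.1033837980661375 -0.5471823068109257 -1.6827716115768658 M 0.00048022219828227426 0.07523748332692706 0.055593268651077166 tooltilt [-0.01  0.01  1.  ]
```

View pics/c18.png

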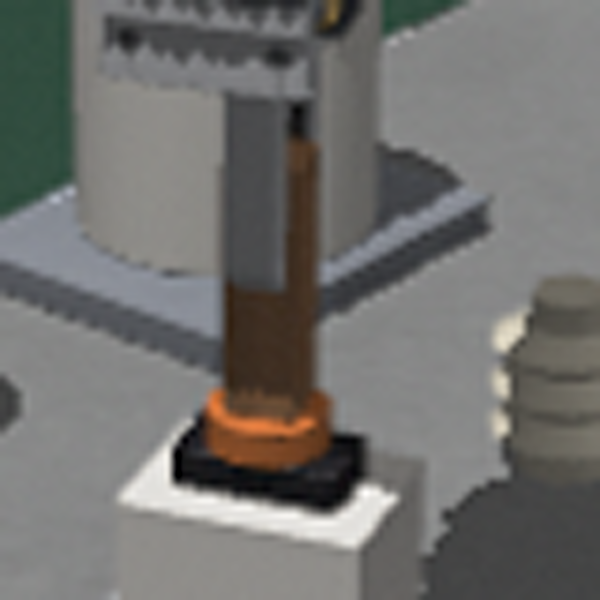

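Home. I'll press once more to be sure the click is held long enough.

Request:
{"fn": "carry_out", "kwargs": {"travel": [[0, 0.15, 0.15], [0, 0, 0.25], [0, 0, 0.2]], "rotation": [[-0.3, -0.3, 0], [0, 0, 0], [0, 0, 0]], "gripper": [1, 1, 1]}}

```text
time: 20.65
tool_pos: [529.3, -46.8, 211.6]
ee_rot: [[0.39, -0.921, 0.004], [-0.921, -0.39, 0.0], [0.002, -0.004, -1.0]]
force: [-16.3, -0.7, 36.7]
width: 0.293
```

```bash
python3 -c "
from h import *
ft()"
```

```text
cradle-frame dx dy 1.403686125913976 -0.9733750634738965 z 211.59047905216354 Fx Fy Fz -15.70718232647839 4.409144362816158 36.67787589548246 M 1.6897129270624314 4.341406397925289 0.08466960441566697 tooltilt [-0.  0.  1.]
```

Request:
{"fn": "carry_out", "kwargs": {"travel": [[0, 0, -1], [0, 0, -2], [0, 0, -3], [0, 0, 0]], "rotation": [[0, 0, 0], [0, 0, 0], [0, 0, 0], [0, 0, 0]], "gripper": [1, 1, 1, 1]}}

```text
time: 21.15
tool_pos: [528.7, -47.0, 272.8]
ee_rot: [[0.39, -0.921, 0.003], [-0.921, -0.39, 0.001], [0.0, -0.003, -1.0]]
force: [0.1, 0.8, -2.6]
width: 0.296
```

```bash
python3 -c "
from h import *
to([439.1,-335.4,160],-66.84)
f=manip.grab_frame('side');cv2.imwrite('pics/side14.png',f[:,:,::-1])
b=cv2.imread('pics/side14.png')[130:230,290:390]
cv2.imwrite('pics/c19.png',cv2.resize(b,(600,600),interpolation=cv2.INTER_CUBIC))
"
```

```text
t 21.15 pos [528.68 -47.   272.79] jaw -67.05462376638417 F [ 0.13  0.75 -2.55] w 0.2963518667578879 
 travel cm [23.06 19.52 11.23] rot [-0.16 -0.02 -0.21] q [ 20.91   9.15 -25.4  104.52   4.21  67.1  -72.89]
```

View pics/c19.png

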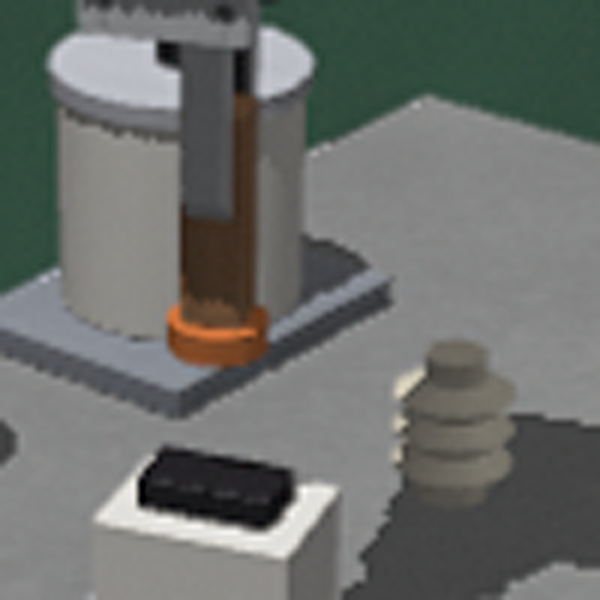

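The cap is flush on the sonde. Next I'll take the tool back to its old spot.

Request:
{"fn": "carry_out", "kwargs": {"travel": [[3.8, 3.2, 0], [3.8, 3.2, 0], [3.8, 3.2, 0], [3.8, 3.2, 0], [3.8, 3.2, 1], [3.8, 3.2, 2], [0, 0, 2], [0, 0, 0]], "rotation": [[0, 0, 0], [0, 0, 0], [0, 0, 0], [0, 0, 0], [0, 0, 0], [0, 0, 0], [0, 0, 0], [0, 0, 0]], "gripper": [1, 1, 1, 1, 1, 1, 1, 1]}}

```text
time: 22.2
tool_pos: [432.5, -339.0, 208.3]
ee_rot: [[0.391, -0.92, -0.012], [-0.92, -0.391, 0.007], [-0.011, 0.008, -1.0]]
force: [0.5, 0.2, -2.3]
width: 0.294
```

```bash
python3 -c "
from h import *
to([439.1,-335.4,100],-66.84)"
```

```text
t 22.2 pos [ 432.46 -339.01  208.3 ] jaw -66.9668039841617 F [ 0.52  0.2  -2.27] w 0.2937959877366322 
 travel cm [ 0.05 -0.84 10.82] rot [ 0.46  0.63 -0.12] q [ 42.    13.64 -12.44 106.79   3.32  60.7  -38.73]
```

Request:
{"fn": "carry_out", "kwargs": {"travel": [[0, -0.6, 3.5], [0, 0, 3.5], [0, 0, 2.5], [0, 0, 0]], "rotation": [[0.5, 0.6, 0], [0, 0, 0], [0, 0, 0], [0, 0, 0]], "gripper": [1, 1, 1, 1]}}

```text
time: 22.7
tool_pos: [439.1, -334.7, 111.7]
ee_rot: [[0.394, -0.919, 0.001], [-0.919, -0.394, 0.001], [-0.0, -0.001, -1.0]]
force: [-0.1, 0.0, -1.8]
width: 0.294
```

```bash
python3 -c "
from h import *
to([439.1,-335.4,67],-66.84)"
```

```text
t 22.7 pos [ 439.06 -334.71  111.7 ] jaw -66.79588897588336 F [-0.14  0.02 -1.76] w 0.2940334767896353 
 travel cm [0.07 0.03 4.47] rot [-0.08  0.01  0.04] q [ 40.91  19.66 -12.34 112.31   5.41  48.54 -41.11]
```

Request:
{"fn": "carry_out", "kwargs": {"travel": [[0, 0, 1.5], [0, 0, 1.5], [0, 0, 1], [0, 0, 0]], "rotation": [[0, 0, 0], [0, 0, 0], [0, 0, 0], [0, 0, 0]], "gripper": [1, 1, 1, 1]}}

```text
time: 23.2
tool_pos: [440.6, -335.1, 71.5]
ee_rot: [[0.395, -0.919, 0.004], [-0.919, -0.395, -0.001], [0.002, -0.003, -1.0]]
force: [0.2, -0.4, -2.1]
width: 0.292
```

```bash
python3 -c "
from h import *
to([439.1,-335.4,67],-66.84)"
```

```text
t 23.2 pos [ 440.65 -335.06   71.47] jaw -66.75459561050044 F [ 0.16 -0.41 -2.07] w 0.29186595332690174 
 travel cm [-0.03  0.16  0.45] rot [-0.17 -0.14  0.09] q [ 40.4   22.82 -11.94 113.88   6.59  43.73 -42.14]
```

Request:
{"fn": "carry_out", "kwargs": {"travel": [[0, 0, 0.35], [0, 0, 0], [0, 0, 0.15], [0, 0, 0]], "rotation": [[-0.15, -0.15, 0], [0, 0, 0], [0, 0, 0], [0, 0, 0]], "gripper": [1, 1, 1, 1]}}

```text
time: 23.7
tool_pos: [441.2, -335.5, 67.1]
ee_rot: [[0.394, -0.919, 0.001], [-0.919, -0.394, -0.0], [0.001, -0.001, -1.0]]
force: [-0.2, -0.4, -2.4]
width: 0.294
```

```bash
python3 -c "
from h import *
to([439.1,-335.4,66],-66.84);ft()"
```

```text
t 23.7 pos [ 441.18 -335.51   67.09] jaw -66.76649975983607 F [-0.15 -0.37 -2.39] w 0.29410932516017485 
 travel cm [-0.09  0.19  0.11] rot [-0.05 -0.05  0.07] q [ 40.29  23.3  -11.85 113.83   6.76  43.45 -42.3 ]
cradle-frame dx dy -172.38772387710011 -247.8079600289912 z 67.08698508730666 Fx Fy Fz -0.25772267843826385 -0.3028111454763652 -2.3902836776743697 M -0.020017149416700044 0.012315732740967584 -0.02660986686360264 tooltilt [-0.  0.  1.]
```

Request:
{"fn": "carry_out", "kwargs": {"travel": [[0, 0, 0.15], [0, 0, 0]], "rotation": [[0, 0, 0], [0, 0, 0]], "gripper": [1, 1]}}

```text
time: 23.95
tool_pos: [441.3, -335.6, 65.8]
ee_rot: [[0.394, -0.919, 0.002], [-0.919, -0.394, -0.001], [0.001, -0.001, -1.0]]
force: [-0.4, -0.5, -2.0]
width: 0.29
```

```bash
python3 -c "
from h import *
ft()"
```

```text
cradle-frame dx dy -172.27654257905303 -247.98881002478993 z 65.82389257502284 Fx Fy Fz -0.5536024675675315 -0.32114567519247456 -2.025903714665631 M 0.04873182603961204 0.048337416520243176 -0.013845824959325969 tooltilt [-0.  0.  1.]
```

Request:
{"fn": "carry_out", "kwargs": {"travel": [[0, 0, 0.15], [0, 0, 0]], "rotation": [[0, 0, 0], [0, 0, 0]], "gripper": [1, 1]}}

```text
time: 24.2
tool_pos: [441.6, -335.8, 66.1]
ee_rot: [[0.394, -0.919, 0.002], [-0.919, -0.394, -0.001], [0.002, -0.001, -1.0]]
force: [-0.3, -0.7, -2.7]
width: 0.297
```

```bash
python3 -c "
from h import *
ft()"
```

```text
cradle-frame dx dy -172.0840148353312 -248.23114531881987 z 66.05959343426382 Fx Fy Fz -0.5190465814907709 -0.5147147967358561 -2.711777225996958 M -0.008375785828063188 -0.014996262028067468 -0.053427857693358755 tooltilt [-0.  0.  1.]
```

Request:
{"fn": "carry_out", "kwargs": {"travel": [[0, 0, 0.05], [0, 0, 0], [0, 0, 0], [0, 0, 0], [0, 0, 0]], "rotation": [[0, 0, 0], [0, 0, 0], [0, 0, 0], [0, 0, 0], [0, 0, 0]], "gripper": [1, 0.45, 0.45, 0.45, 0.45]}}

```text
time: 24.82
tool_pos: [441.9, -336.1, 65.5]
ee_rot: [[0.394, -0.919, 0.003], [-0.919, -0.394, -0.002], [0.003, -0.002, -1.0]]
force: [-0.4, -0.4, -0.4]
width: 0.55
```

Request:
{"fn": "carry_out", "kwargs": {"travel": [[0, 0, -1], [0, 0, -2], [0, 0, -4], [0, 0, -5], [0, 0, -5], [0, 0, 0]], "rotation": [[0, 0, 0], [0, 0, 0], [0, 0, 0], [0, 0, 0], [0, 0, 0], [0, 0, 0]], "gripper": [0.45, 0.45, 0.45, 0.45, 0.45, 0.45]}}

```text
time: 25.58
tool_pos: [441.4, -335.4, 244.1]
ee_rot: [[0.395, -0.919, 0.004], [-0.919, -0.395, -0.002], [0.003, -0.003, -1.0]]
force: [-0.4, 0.5, 0.1]
width: 0.552
```

```bash
python3 -c "
from h import *
to([439.1,-335.4,66],-66.84)
for n in('top','side'):
    f=manip.grab_frame(n);cv2.imwrite(f'pics/{n}15.png',f[:,:,::-1])
a=cv2.imread('pics/top15.png')[150:300,270:570];b=cv2.imread('pics/side15.png')[150:270,290:450]
cv2.imwrite('pics/c20.png',np.vstack([cv2.resize(a,(600,300)),cv2.resize(b,(600,300))]))
"
```

```text
t 25.575 pos [ 441.44 -335.36  244.08] jaw -66.75667040387452 F [-0.37  0.55  0.06] w 0.5520358957707204 
 travel cm [-0.15  0.26 17.81] rot [-0.15 -0.18  0.08] q [ 41.7   11.7  -12.85 104.55   2.87  63.82 -38.9 ]
```

View pics/c20.png

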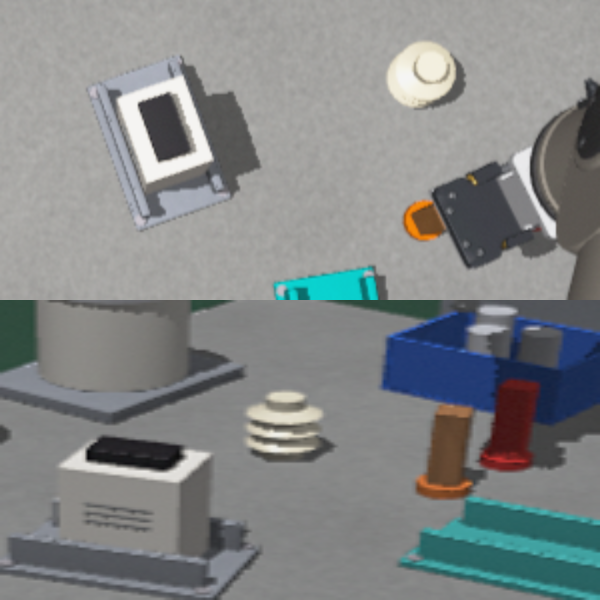

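```bash
python3 -c "
from rig import manip
print(manip.job_done())"
```

```text
the job is handed in; nothing more can be done
None
```

The job is handed in, after about 26 s of the 72 s allowed. No verdict came back, so what follows rests on my own readings and pictures.

- **Tray into the socket:** I gripped the tray by its cap and lowered it until it was on, or within about 1 mm of, the contacts. I then let go with the cap still visibly proud.
- **Pressing home:** I pressed the middle of the cap twice with the wooden-handled tool, held upright. The force was about 54 N, then 37 N. Both presses stopped at the same height, about 12 mm below where the foot first met the cap.
- **Tool put back:** I stood the tool upright on its old spot, let go, and raised the gripper clear.

**Last checks:** Both final pictures show the cap flat on the sonde and the wooden tool upright. The insulator and the red and turquoise look-alikes look unmoved. The earthing stud was outside the final crops, but the arm never came near it on the table.

**What disagreed or stayed unmeasured:**
- The socket's centre line turned out about 1.5 mm off the camera estimate in y. The forces at the rim showed this, and I followed them in.
- A side view of the tray before insertion suggested it hung about 3 mm lower in the grip than planned. The stop height did not bear that out.
- I had no direct reading of the contact joint; "fully home" is judged from the stop height and the pictures.

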